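Set out the crib figures on the market stall

TASK

Set out the crib scene on the stall, with left, right and behind as seen from the robot's side of the table: stand the shepherd on the middle of the cork mat left of the manger and the kneeling figure on the middle of the cork mat right of the manger. Put the square wooden plinth on the middle of the cork mat behind the well, and stand the lamb on the middle of the plinth. Everything must end upright, and the glass jar among the figures must stay where it stands.

Things in the scene. Friction and masses are not known exactly. Their poses are not given: they have to be found in the camera images.
- shepherd: loose terracotta standing shepherd, the tallest figure, 76 mm high, 70 g: round foot 38 mm wide, 6 mm high; robe 32 mm wide above the foot, 27 mm (straight-sided) from 26 to 52 mm height; pointed cap 22 mm wide. A thin staff, 74 mm high, stands 22 mm from the middle on the +x side. Origin: middle of the underside, z up. Grip across y, about 40 mm up.
- kneeler: loose terracotta figure of a kneeling person, 59 mm high, 70 g: block of legs 48 (x) by 28 (y) by 18 mm high, upright body 24 (x) by 28 (y) mm above it up to 42 mm, then the head; hands folded towards +x. Origin at the middle of the underside of the legs, z up. Best gripped across y (28 mm), about 28 mm up.
- lamb: loose carved pale-wood lamb, 43 mm high, 40 g: stands on a flat foot plate 44 (x) by 24 (y) by 4 mm, trunk 42 (x) by 24 (y) mm from 14 to 34 mm height, head towards +x and reaching 32 mm from the middle. Origin at the middle of the foot plate's underside, z up. Best gripped across y (24 mm), about 24 mm up.
- plinth: loose plain wooden block, 44 by 44 mm and 28 mm high, 45 g, a pedestal for the lamb. Origin at the middle of its underside, z up.
- manger: fixed wooden crib: an open trough 74 (x) by 46 (y) mm on crossed legs, 46 mm high, with a swaddled baby in it. Origin under its middle at table height; turned up to 0.3 rad from the world axes. As seen from the robot: left is +y, right is -y, behind is +x (the far side).
- well: fixed round grey stone well, 68 mm across and 46 mm high, open at the top. Origin under its middle at table height.
- mat_left: fixed round cork mat, 72 mm across and 3 mm thick, left (+y) of the manger, 90 to 105 mm from its middle. Origin at the middle of its underside, at table height. Things stand on its top, 3 mm up.
- mat_right: fixed round cork mat, 72 mm across and 3 mm thick, right (-y) of the manger, 90 to 105 mm from its middle. Origin at the middle of its underside, at table height.
- mat_well: fixed round cork mat, 72 mm across and 3 mm thick, behind (+x) the well, 84 to 92 mm from its middle. Origin at the middle of its underside, at table height.
- jar: loose lidded glass jar, 48 mm across and 58 mm high, a bystander that stands near the middle of the far side. To be left alone. Origin at the middle of its underside.
Mind the look-alikes: they are no part of the job. What is shaped like the plinth but blue or pink is not meant.

How it is judged:
By the outcome, as a careful person would: the job done as asked, in the order asked, and still so for the second after the job is handed in, with the robot touching nothing.
It also fails if it takes over 109 s, if anything falls off the work surface, if the arm or the gripper's body presses on something with over 40 N, if the wrist force passes 120 N, or if a joint passes its speed limit or range.

ROBOT

A 6-joint arm with a two-finger parallel gripper is mounted at the origin on the work surface. World frame = base frame: x ahead of the robot, y to its left, z up, the work surface at z = 0. Lengths are in mm, angles in rad, forces in N, time in s.
With the tool pointing down it reaches from about 350 to 975 mm from the base axis. Payload 7.1 kg.
Tool frame: the origin (TCP) lies on the front face of the gripper's body, between the roots of the fingers; the fingertips stand 80 mm ahead of it and the grasp point (between the pads) lies 61 mm ahead of it (env.tips_ahead is the distance from the TCP to the fingertips, in mm); z points along the fingers, y is the line along which they close (so a half turn about z gives the same grasp; the last joint's range is limited). The gripper opens to 88 mm and grips with 3 to 60 N. Pads are 20 mm wide; open, the fingers measure 115 mm over their backs; the gripper's body (75 mm by 178 mm) begins 61 mm behind the grasp point.
Start: joints at [1.193, 0.423, 1.63, -0, 1.089, -0.019], TCP at [219.437, 585.195, 302.675] pointing down, gripper open.
Joint ranges: [-3, 3], [-0.9, 2.11], [0.09, 2.58], [-1.31, 4.45], [0.11, 2.69], [-2.54, 2.54]. Speed limits (rad/s): [2.39, 2.39, 3.01, 3.14, 3.14, 3.14].

INTERFACE

Orientations are given as a unit quaternion [x, y, z, w].
In Python, from station import env, set_gripper, viewer, workorder gives the robot as it stands. Calls block until the motion is done:
- env.reach(position, orientation): joint-space move of the TCP to a pose.
- env.move_l(position, rot=None, rate=150, f_stop=None): straight line of the TCP; rot=None keeps the orientation; rate is the mean speed in mm/s. With f_stop (N) it stops when the force on the tool has changed by that much, and returns True; else False.
- env.move_joints(angles): joint-space move.
- set_gripper(opening): finger opening in mm; the grip force is fixed at half the most; returns when the fingers have stopped.
- env.hold(seconds).
- env.ik(position, orientation): joint angles nearest the present ones, or None.
- env.read_state(): the state.
- viewer.camera(name): name is "scene" or "top" or "wrist"; returns the picture (420x560x3 uint8, blue, green, red); there is no depth.
- viewer.camera_params(name): a dict with "fx", "fy", "cx", "cy" (pixels), "dist" ([k1, k2, p1, p2, k3] as OpenCV has them; the pictures are not rectified), "pose" (4x4, takes a point from camera to world coordinates); the wrist camera has in their place "tool_from_camera" (4x4, takes a point from camera to tool coordinates, whose origin is the TCP and whose axes are the flange's). Camera axes: x right, y up, looking along -z (the intrinsics and any distortion apply to the point x, -y, -z); pixel columns grow to the right and rows downward; lengths in mm; the calibration is good to about 2 mm. A picture is of the moment at which its call begins: read the wrist's pose just before it. camera_params takes no time and is no camera call.
A pose or a line that the arm cannot do raises env.IKError and nothing moves.
- workorder.sign_off(): hands the job in; it is judged then, once.
The state is a dict: "time_s": time; "qpos": joint angles; "dq": joint speeds; "tau": joint torques, N m; "tool_pos": TCP position; "orientation": TCP orientation; "force": force on the tool from outside, world axes, zero at the start; "wrist_torque": the same for the moment, N m; "width": finger opening in mm; "grip_force": force on a finger pad.
Only numpy, scipy, OpenCV 4.12 (cv2) and the standard library are available. Lean on these libraries where they do the work, as an engineer would, in place of code of your own. Each camera call takes 0.05 s, during which the arm holds its last target. There are 200 camera calls.

## Working session

There is one attempt and no reset: what is moved stays moved. The work goes in short steps, each a Python script; the robot and the scene stay as the last script left them, time stands still between calls to the robot, and variables do not carry over. Pictures are saved under pics/ and viewed, at most 14 in all, crops included, and the job is handed in when it is done.

```bash
mkdir -p pics; ls; python3 - <<'E'
from station import env, viewer
import cv2
for n in("scene","top"):
    cv2.imwrite(f"pics/{n}0.png",viewer.camera(n)); p=viewer.camera_params(n); print(n,{k:(v.round(3).tolist() if hasattr(v,'round') and hasattr(v,'tolist') else v) for k,v in p.items()})
print(viewer.camera_params("wrist")); s=env.read_state(); print(s["orientation"],s["time_s"])
E
```

```text
pics
scene {'fx': 489.2292883738866, 'fy': 489.2292883738866, 'cx': 276.78752629676615, 'cy': 207.12073837988146, 'dist': [-0.127, 0.0, 0.0, 0.0, 0.0], 'pose': [[0.887, -0.337, 0.316, 902.075], [0.461, 0.668, -0.583, -657.45], [-0.015, 0.663, 0.748, 891.834], [0.0, 0.0, 0.0, 1.0]]}
top {'fx': 485.6282123893864, 'fy': 485.6282123893864, 'cx': 277.9583816681236, 'cy': 208.47971567807085, 'dist': [0.042, 0.0, 0.0, 0.0, 0.0], 'pose': [[-0.018, 0.997, -0.069, 453.641], [-0.999, -0.021, -0.034, -5.494], [-0.036, 0.069, 0.997, 960.266], [0.0, 0.0, 0.0, 1.0]]}
{'fx': 361.23066778221, 'fy': 361.23066778221, 'cx': 285.43814223062645, 'cy': 210.16148027641276, 'dist': array([-0.03228534,  0.        ,  0.        ,  0.        ,  0.        ]), 'tool_from_camera': array([[-6.13801909e-04,  9.53379398e-01,  3.01773669e-01,
         8.33645913e+01],
       [ 9.99999647e-01,  4.12027369e-04,  7.32281540e-04,
         9.28577911e-01],
       [ 5.73803123e-04,  3.01774012e-01, -9.53379314e-01,
        -8.19412805e+01],
       [ 0.00000000e+00,  0.00000000e+00,  0.00000000e+00,
         1.00000000e+00]])}
[ 1.78429424e-01  9.83952463e-01 -6.86600756e-04 -1.43181681e-04] 0.1
```

View pics/top0.png

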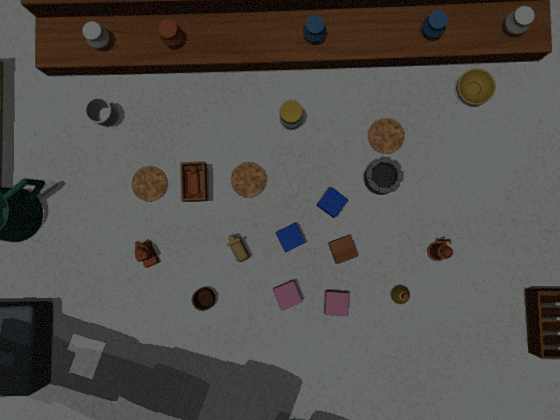

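View pics/scene0.png

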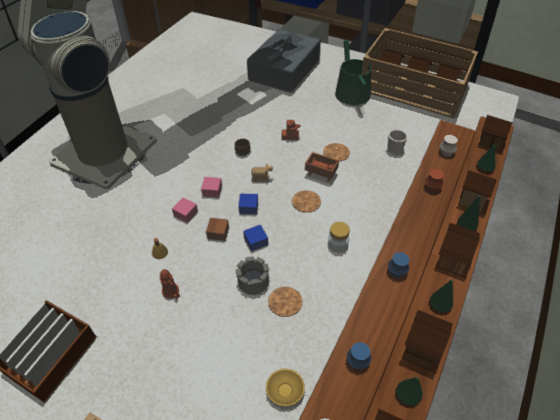

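```bash
cat > h.py <<'E'
from station import env, set_gripper, viewer, workorder
import numpy as np, cv2
from scipy.spatial.transform import Rotation as R
def quat(a):  # tool down, closing line (tool y) at world angle a
    y=np.array([np.cos(a),np.sin(a),0]); z=np.array([0,0,-1.]); return R.from_matrix(np.c_[np.cross(y,z),y,z]).as_quat()
def shot(name,f=None):
    p=dict(viewer.camera_params(name))
    if name=="wrist":
        s=env.read_state(); T=np.eye(4); T[:3,:3]=R.from_quat(s["orientation"]).as_matrix(); T[:3,3]=s["tool_pos"]; p["pose"]=T@p["tool_from_camera"]
    im=viewer.camera(name)
    if f: cv2.imwrite(f"pics/{f}.png",im); np.save(f"pics/{f}.npy",{k:p[k] for k in("fx","fy","cx","cy","dist","pose")},allow_pickle=True)
    return im,p
def load(f): return cv2.imread(f"pics/{f}.png"),np.load(f"pics/{f}.npy",allow_pickle=True).item()
def ray(p,uv,z):  # pixels -> world points on plane z
    K=np.array([[p["fx"],0,p["cx"]],[0,p["fy"],p["cy"]],[0,0,1]])
    n=cv2.undistortPoints(np.array(uv,float).reshape(-1,1,2),K,np.array(p["dist"],float)).reshape(-1,2)
    d=np.c_[n[:,0],-n[:,1],-np.ones(len(n))]@p["pose"][:3,:3].T; c=p["pose"][:3,3]
    return (c+d*((z-c[2])/d[:,2])[:,None])[:,:2]
E
python3 - <<'E'
from h import *
p=viewer.camera_params("top")
for n,uv,z in[("matL",(150,184),3),("matR",(249,180),3),("matW",(386,135),3),("manger",(194,181),40),("kneel",(147,254),20),("lamb",(238,248),30),("plinth",(343,249),28),("shep",(440,250),40),("jar",(291,113),50),("well",(384,176),46)]:
    print(n,ray(p,[uv],z).round(0))
env.reach([430,150,300],quat(np.pi/2)); shot("wrist","wl")
env.reach([430,-190,300],quat(np.pi/2)); shot("wrist","wr"); print(env.read_state()["time_s"])
E
```

```text
matL [[575. 282.]]
matR [[578.  84.]]
matW [[ 661. -189.]]
manger [[574. 186.]]
kneel [[436. 283.]]
lamb [[444. 104.]]
plinth [[439. -96.]]
shep [[ 434. -274.]]
jar [[698.  -2.]]
well [[ 574. -174.]]
3.2417
```

View pics/wl.png

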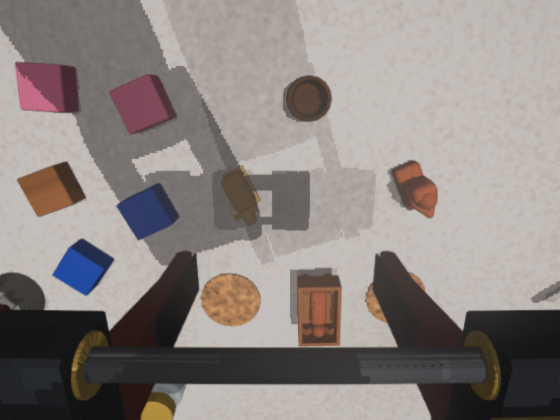

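View pics/wr.png

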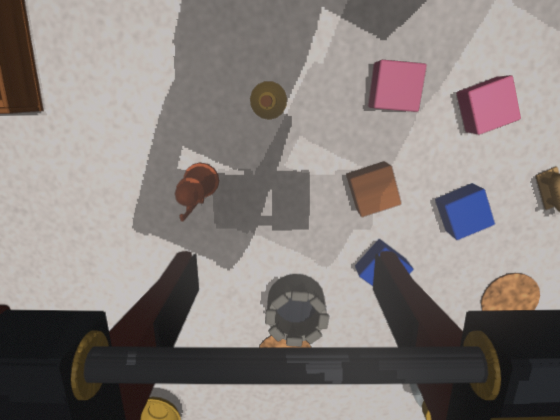

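```bash
python3 - <<'E'
from h import *
P=dict(kneel=(436,283),lamb=(444,104),plinth=(439,-96),shep=(434,-274))
M=dict(matW=(661,-189),matR=(578,84),matL=(575,282))
q=quat(np.pi/2); t={}
for n,(x,y) in list(M.items())[::-1]+[]:
    env.reach([x-40,y,240],q); t[n]=shot("wrist","c_"+n)[0]
for n in("kneel","lamb","plinth","shep"):
    x,y=P[n]; env.reach([x,y,200],q); t[n]=shot("wrist","c_"+n)[0]
k=["kneel","lamb","plinth","shep"]
c=[t[n][60:360,80:480] for n in k]
cv2.imwrite("pics/m1.png",np.vstack([np.hstack(c[:2]),np.hstack(c[2:])]))
c=[cv2.resize(t[n],(400,300)) for n in M]+[np.zeros((300,400,3),np.uint8)]
cv2.imwrite("pics/m2.png",np.vstack([np.hstack(c[:2]),np.hstack(c[2:])]))
print(env.read_state()["time_s"])
E
```

```text
11.425
```

View pics/m1.png

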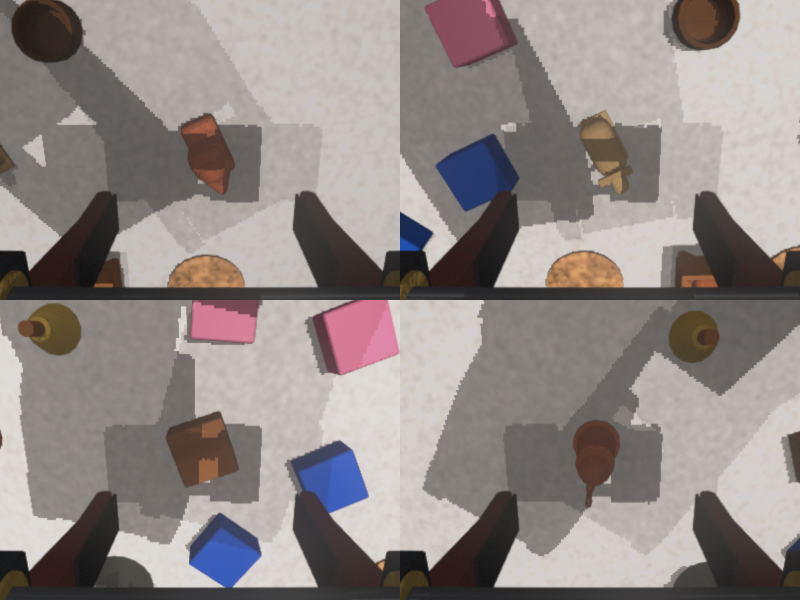

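View pics/m2.png

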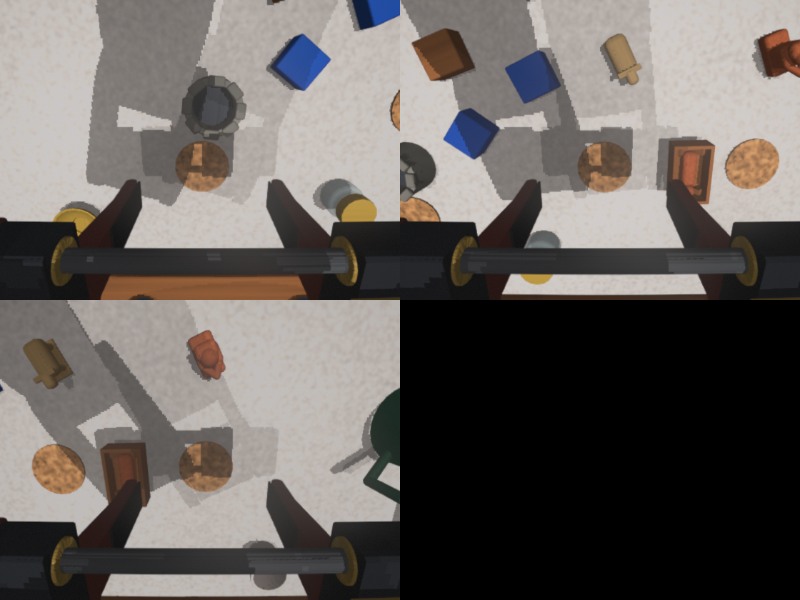

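```bash
cat >> h.py <<'E'
def blob(im,p,xy,z,rad=45,lo=(3,90,40),hi=(28,255,255)):  # contour (world, plane z) of warm-coloured blob nearest xy
    m=cv2.inRange(cv2.cvtColor(im,cv2.COLOR_BGR2HSV),lo,hi)|cv2.inRange(cv2.cvtColor(im,cv2.COLOR_BGR2HSV),(0,lo[1],lo[2]),hi)
    m=cv2.morphologyEx(m,cv2.MORPH_CLOSE,np.ones((5,5)))
    best=None
    for c in cv2.findContours(m,cv2.RETR_EXTERNAL,cv2.CHAIN_APPROX_NONE)[0]:
        if cv2.contourArea(c)<300: continue
        w=ray(p,c,z).astype(np.float32); d=np.linalg.norm(w.mean(0)-xy)
        if d<rad and (best is None or d<best[0]): best=(d,w,c)
    return best[1],best[2]
def cen(w):
    M=cv2.moments(w.reshape(-1,1,2)); return np.array([M["m10"],M["m01"]])/M["m00"]
E
python3 - <<'E'
from h import *
P=dict(shep=(434,-274),plinth=(439,-96),lamb=(444,104),kneel=(436,283))
M=dict(matW=(661,-189),matR=(578,84),matL=(575,282))
for n in M:
    for f in("c_"+n,"wl","c_matR"):
        im,p=load(f)
        try: w,c=blob(im,p,M[n],3); print(n,f,cen(w).round(1),"circ",[np.round(v,1) for v in cv2.minEnclosingCircle(w)],"area diam",2*np.sqrt(cv2.contourArea(w)/np.pi).round(1))
        except Exception as e: print(n,f,"-")
q=quat(np.pi/2)
H=dict(shep=0,plinth=28,lamb=34,kneel=18); t=[]
for n in P:
    im,p=load("c_"+n); w,c=blob(im,p,P[n],15); xy=cen(w)
    env.reach([xy[0]+83,xy[1],200],q); im,p=shot("wrist","n_"+n)
    w,c=blob(im,p,xy,H[n]); (cx,cy),s,a=cv2.minAreaRect(w)
    print(n,"cam",p["pose"][:2,3].round(0),"cen",cen(w).round(1),"rect",np.round([cx,cy,*s,a],1))
    x,y,ww,h=cv2.boundingRect(c); v=im.copy(); cv2.drawContours(v,[c],-1,(0,255,0),1)
    u=max(y+h//2-50,0); l=x+ww//2-67
    t.append(cv2.resize(v[u:u+100,l:l+133],(400,300),interpolation=cv2.INTER_NEAREST)); print("crop",l,u)
cv2.imwrite("pics/m3.png",np.vstack([np.hstack(t[:2]),np.hstack(t[2:])]))
print(env.read_state()["time_s"])
E
```

```text
matW c_matW [ 661.9 -189.6] circ [array([ 661.9, -189.4]), np.float64(35.3)] area diam 69.2
matW wl -
matW c_matR [ 648.3 -182.6] circ [array([ 655.9, -184.1]), np.float64(31.7)] area diam 47.2
matR c_matR [580.9  84.5] circ [array([580.7,  84.9]), np.float64(35.3)] area diam 67.8
matR wl [580.3  85.2] circ [array([580.4,  85.3]), np.float64(35.4)] area diam 69.4
matR c_matR [580.9  84.5] circ [array([580.7,  84.9]), np.float64(35.3)] area diam 67.8
matL c_matL [577.3 282.7] circ [array([577.1, 283.2]), np.float64(35.4)] area diam 67.8
matL wl -
matL c_matR [576.9 283. ] circ [array([577. , 282.9]), np.float64(35.8)] area diam 70.0
shep cam [ 438. -277.] cen [ 434.2 -279.5] rect [ 434.9 -278.1   42.7   37.7   24.9]
crop 216 45
plinth cam [443. -97.] cen [439.6 -96.6] rect [439.7 -96.7  42.7  42.8  19.2]
crop 219 40
lamb cam [449. 103.] cen [445.1 105.6] rect [447.  106.2  52.3  25.6  26.9]
crop 222 41
kneel cam [441. 285.] cen [437.9 285.6] rect [439.9 286.5  52.6  28.9  23.6]
crop 219 41
14.4
```

View pics/m3.png

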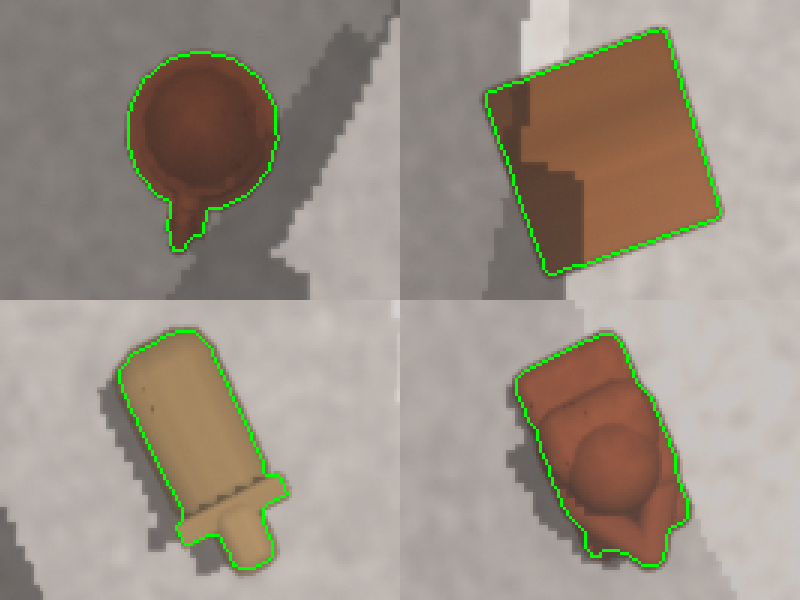

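```bash
cat >> h.py <<'E'
def go(xy,z,a): env.reach([*xy,z],quat(a))
def pick(xy,z,a,op):
    go(xy,z+100 if z>100 else 200,a); set_gripper(op); env.move_l([*xy,z],rate=120); set_gripper(0); s=env.read_state()
    env.move_l([*xy,230],rate=200); print("width",round(s["width"],1),round(env.read_state()["width"],1),"F",round(s["grip_force"]))
def place(xy,z,a,op):
    go(xy,230,a); env.move_l([*xy,z+8],rate=180); hit=env.move_l([*xy,z-2],rate=25,f_stop=6); print("hit",hit,round(env.read_state()["tool_pos"][2]-z,2))
    set_gripper(op); env.move_l([*xy,z+70],rate=150)
E
python3 - <<'E'
from h import *
def box(n,xy,z,yaw,rear):
    im,p=load("n_"+n); w,c=blob(im,p,xy,z); u=np.array([np.cos(yaw),np.sin(yaw)]); v=np.array([-u[1],u[0]])
    s=w@u; r=s.min()-.6; k=w[s<r+25]@v; return u*(r+rear)+v*(k.min()+k.max())/2
im,p=load("n_shep"); w,_=blob(im,p,(434,-279),6); c=np.array([433,-278.])
for _ in range(3):
    f=w[np.linalg.norm(w-c,axis=1)<20.5]; A=np.c_[2*f,np.ones(len(f))]; c=np.linalg.lstsq(A,(f**2).sum(1),rcond=None)[0][:2]
w,_=blob(im,p,c,74);cc=c; t=w[np.argmax(np.linalg.norm(w-c,axis=1))]-c; ys=np.arctan2(t[1],t[0])
lamb=box("lamb",(445,105),34,.40,21); kn=box("kneel",(438,285),18,.42,24)
print("shep",c,np.linalg.norm(f-c,axis=1).mean(),ys,"lamb",lamb,"kneel",kn)
np.save("pl.npy",dict(shep=c,ys=ys,lamb=lamb,kneel=kn),allow_pickle=True)
L=np.array([577.1,283.0])
pick(c,101,ys+np.pi/2,60); place(L,104,ys+np.pi/2,60)
go(L+[-40,0],240,np.pi/2); shot("wrist","s1"); print(env.read_state()["time_s"])
E
```

```text
shep [ 432.92417202 -279.19911032] 18.15693988872116 -0.21550812952924847 lamb [441.62774052 103.6348976 ] kneel [437.30229862 285.45893614]
width 26.4 26.4 F 30
hit True 0.05
24.55
```

View pics/s1.png

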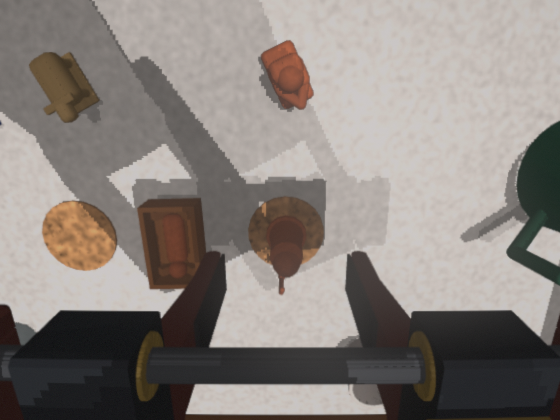

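```bash
python3 - <<'E'
from h import *
P=np.load("pl.npy",allow_pickle=True).item(); h=np.pi/2
Rm=np.array([580.6,85.1])
pick(P["kneel"],89,.42+h,50); place(Rm,92,h,50)
go(Rm+[70,0],240,h); shot("wrist","k1")
pick(np.array([439.7,-96.7]),85,.325+h,66); place(np.array([661.9,-189.4]),88,h,66)
go([740,-189],240,h); t=shot("wrist","p1")[0]
c=[load("k1")[0][:300,80:480],t[:300,80:480]]; cv2.imwrite("pics/m4.png",np.hstack(c)); print(env.read_state()["time_s"])
E
```

```text
width 27.7 27.7 F 30
hit True 0.23
width 43.8 43.8 F 30
hit True 0.23
39.825
```

View pics/m4.png

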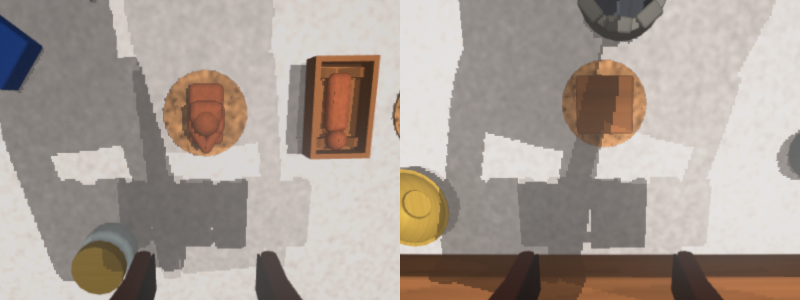

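```bash
python3 - <<'E'
from h import *
P=np.load("pl.npy",allow_pickle=True).item(); h=np.pi/2; W=np.array([661.9,-189.4])
pick(P["lamb"],85,.40+h,50); place(W,116,h,46)
go(W+[78,0],240,h); t=shot("wrist","l1")[0]
env.reach([450,0,330],quat(h)); v=shot("top","t1")[0]; u=shot("scene","u1")[0]
cv2.imwrite("pics/m5.png",np.vstack([np.hstack([t[:300,80:480],v[60:360,70:470]]),np.hstack([u[100:400,100:500],cv2.resize(t[50:200,200:400],(400,300))])])); print(env.read_state()["time_s"])
E
```

```text
width 24.0 24.5 F 29
hit True 0.18
50.0083
```

View pics/m5.png

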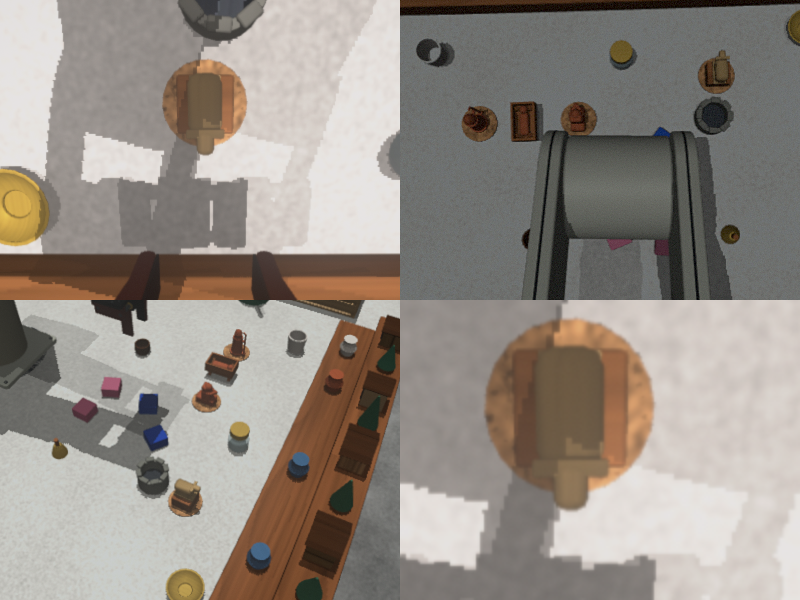

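```bash
python3 -c "
from h import *
print(workorder.sign_off())"
```

```text
the job is handed in; nothing more can be done
None
```

The crib scene is set out and handed in at about 50 s: the shepherd, kneeler, plinth and lamb look upright and centred in the last pictures, and I left the jar alone.

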